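# Release the filter cover and push it off its seat

## Robot

A 6-joint arm with a two-finger parallel gripper is mounted at the origin on a cart in front of the work surface, level with it; the furniture and walls round the work are solid. World frame = base frame: x ahead of the robot, y to its left, z up, the work surface at z = 0. Lengths are in m, angles in rad, forces in N, time in s.
With the tool pointing down it reaches from about 0.275 to 0.825 m from the base axis. Payload 5.2 kg.
Tool frame: the origin (TCP) lies midway between the tips of the shut fingers; the grasp point (between the pads) lies 19 mm behind it; z points along the fingers, y is the line along which they close (so a half turn about z gives the same grasp; the last joint's range is limited). The gripper opens to 93 mm and grips with 3 to 60 N. Pads are 15 mm wide; open, the fingers measure 128 mm over their backs; the gripper's body (75 mm by 188 mm) begins 65 mm behind the grasp point.
Start: joints at [-1.393, 0.259, 1.535, -0, 1.348, -0.203], TCP at [0.204, -0.511, 0.219] pointing down, gripper open.
Joint ranges: [-3.14, 3.14], [-0.91, 2.08], [0.19, 2.58], [-1.22, 4.36], [0.22, 2.71], [-3.12, 3.12]. Speed limits (rad/s): [2.57, 2.57, 3.14, 3.14, 3.14, 3.14].

## Interface

Orientations are given as a rotation vector (axis times angle).
In Python, from bench import env gives the robot as it stands. The module is installed in compiled form; this text tells all that it offers.
- The arm moves only by the tool apply_moves, never from a script. Its argument "rows" is text: rows parted by semicolons, each of 5 numbers parted by spaces: the opening, from -1 (shut) to 1 (fully open), so that 0 is half open, then the shift along the tool's x, y, z in cm, then the turn about the tool's z in rad. A call has 1 to 12 rows; each row is the pose to reach, as a shift and turn from the pose commanded when the call began, along the tool's axes at that moment; what a row does not reach only later rows make up. A row lasts 1/8 s, in which the tool goes at most 62.5 mm and 10.7 degrees, less where a joint would pass 70% of its speed; a pose out of reach is approached as far as the arm can. A call with a gripper value outside its range is refused whole. The fingers move at their own pace and stop on an object; "squeeze" is the grip in N (left out, the last holds). Time passes only in rows, so rows that repeat a pose let the fingers close. It gives the time, the measured TCP pose, the force, the opening and the grip force at its end, in the units of the state.
- env.observe(): the state, without advancing time (a new reading comes with each control period).
- env.grab_frame(name): name is "scene" or "top"; returns a dict with "color" (420x560x3 uint8, red, green, blue), "z_map" (420x560 float32, m along the optical axis (not along the pixel's ray), 0 where there is no reading), "mtx" (3x3 intrinsics, pixels), "R" (3x3) and "t" (3): a world point X has camera coordinates R X + t. Camera axes: x right, y down, z forward; pixel columns grow to the right and rows downward; lengths in m; the calibration is good to about 2 mm. A picture is of the moment at which its call begins.
- env.hand_in(): hands the job in; it is judged then, once.
Trained networks look in a picture, given as the dict that the camera call returned (one of the last four; its "shot" number tells which), for a name from the list of things; names that differ only in an ending like _2 or _b are one class to them, and where a whole thing is asked for, a point or a joint stands for the part that bears it (a point fixed in the world has none). Each returns a list of dicts, best first, with "confidence" (0 to 1); they miss things now and then, are a little off and sometimes report something else, mostly with a low value. They report only what shows in the picture. A call takes as long as a camera call. They do not tell look-alikes from the thing itself.
- env.trace(picture, name): "mask" (420x560 bool, what is visible of it) and "bbox" ([left, top, right, bottom] in pixels, round what is visible of it).
The state is a dict: "time_s": time; "joints": joint angles; "qvel": joint speeds; "tau": joint torques, N m; "tcp_pos": TCP position; "tool_rot": TCP orientation; "ft_force": force on the tool from outside, world axes, zero at the start; "wrist_torque": the same for the moment, N m; "opening": finger opening in m; "grasp_force": force on a finger pad.
Only numpy, scipy, OpenCV 4.12 (cv2) and the standard library are available. Lean on these libraries where they do the work, as an engineer would, in place of code of your own. Each camera call takes 0.05 s, during which the arm holds its last target. There are 200 camera calls.

## Task

The flat cover of the small bench-top filter unit is locked by a snap tab standing up just behind it: press the tab all the way down with the fingertips, then push the cover straight along its two side walls onto the parking deck until the pleated filter is completely uncovered. Leave the cover lying flat on the deck; do not lift it or shove it against the raised tab, and do not disturb the pots, tubes and marker standing about.

Things in the scene. Friction and masses are not known exactly. Their poses are not given: they have to be found in the camera images.
- filter_unit: Grey tub fixed to the table, 216 x 116 x 60 mm, x -50 to +166 mm. Origin on the table under the middle of the filter seat; x = the way the cover slides off, away from the robot within about 30 degrees; z up. Side walls (inner faces y = +-50 mm, tops z = 56 mm) guide the cover on ledges at z = 46 mm (|y| 37 to 51 mm). White pleated filter at x -42 to +38 mm, top z = 34 mm; near wall 46 mm high.
- deck_center (a point): Where the cover's underside centre lies when well off the seat: on the parking deck, 98 mm past the unit's origin in x, z = 46 mm. The deck runs from x = +38 to +158 mm; between the ledges it is sunk to z = 40 mm. A 60 mm high end stop (face x = +158 mm) halts the cover's centre at 113 mm; the filter is wholly uncovered from 83 mm on.
- cover: The cover, a loose flat white plate 90 mm (x) by 96 mm (y) by 16 mm thick, about 0.15 kg, five thin grey stripes on top. Origin at the centre of its underside, axes as the unit's. At the start it lies on the seat, its centre within about 4 mm of the unit's origin in x, underside at z = 46 mm, 2 mm from each side wall. It slides on at the same height.
- push_face (a point): Centre of the cover's near upright face (robot's side), 45 mm before the cover's centre and 8 mm above its underside. Pushing here along the unit's x slides the cover with about 1 N.
- tab_top (a point): Centre of the flat top of the snap tab, a white block 32 mm (x) by 34 mm (y) with three short grey ridges, on the unit's centre line 65 mm past its origin in x. Up, its top is at z = 56 mm (6 mm below the cover's top) and its near face (x = 49 mm) blocks the cover; fully down, the top is at z = 44 mm, 2 mm below the cover's underside.
- snap_tab (a joint): How far the tab is pressed, in m: 0 = up (locking), 0.012 = fully down at its stop. It moves straight down against about 5 N of friction and stays where it is left; from 0.010 on the cover can pass over it.
- specimen_pot: White screw-capped specimen pot, 48 mm wide, 83 mm tall, loose, standing beside the unit (to its left, or exchanged with tube_a to its right). Origin at the centre of its underside. Leave alone.
- tube_a: Capped sample tube, 30 mm wide, 96 mm tall, loose, standing beside the unit (to its right, or exchanged with the pot). Origin at the centre of its underside. Leave alone.
- tube_b: Capped sample tube, 30 mm wide, 104 mm tall, loose, standing to the right of the unit. Origin at the centre of its underside. Leave alone.
- marker: Marker pen 142 mm long, 14 mm thick, loose, lying across the table before the unit. Origin at the middle of its underside. Leave alone.
- side_pot: Another specimen pot, 48 mm wide, 83 mm tall, loose, standing at the left of the table. Origin at the centre of its underside. Leave alone.
Things that resemble listed ones, but are neither listed nor needed, are in the scene too. Of the things like the cover, leave any that is turquoise; of the rest the smaller one is meant.

How it is judged:
By the outcome, as a careful person would: the job done as asked, in the order asked, and still so for the second after the job is handed in, with the robot touching nothing.
It also fails if it takes over 38 s, if anything falls off the work surface, if the arm or the gripper's body presses on something with over 40 N, if the wrist force passes 120 N, or if a joint passes its speed limit or range.

## Working session

There is one attempt and no reset: what is moved stays moved. The work goes in short steps, Python scripts to look and compute and a tool call to move; the robot and the scene stay as the last step left them, time stands still between calls to the robot, and variables do not carry over. Pictures are saved under pics/ and viewed, at most 10 in all, crops included, and the job is handed in when it is done.

Besides the shell and the picture viewer there is one more tool, called after ">>>" as a command line: name --argument value ..., lists and objects as JSON in quotes. apply_moves: Moves the arm, as the interface text tells. Its arguments: {"type":"object","properties":{"rows":{"type":"string"},"squeeze":{"type":"number"}},"required":["rows"]}

```bash
mkdir -p pics
cat > h.py <<'E'
import numpy as np, cv2
from bench import env
def world(p,mask):
    v,u=np.nonzero(mask&(p["z_map"]>0)); z=p["z_map"][v,u]
    c=np.linalg.inv(p["mtx"])@np.stack([u*z,v*z,z]); return ((np.array(p["R"]).T)@(c-np.array(p["t"]).reshape(3,1))).T
def pix(p,X):
    c=p["mtx"]@(np.array(p["R"])@np.array(X)+np.array(p["t"])); return c[:2]/c[2]
def save(p,n): cv2.imwrite(n,p["color"][:,:,::-1])
E
python3 - <<'E'
from h import *
np.set_printoptions(precision=4,suppress=True)
print(env.observe())
for n in("scene","top"):
    p=env.grab_frame(n); save(p,f"pics/{n}0.png")
    for k in("cover","filter_unit","tab_top","specimen_pot","tube_a","marker"):
        for d in env.trace(p,k)[:4]:
            w=world(p,d["mask"]); 
            if len(w): print(n,k,round(d["confidence"],2),d["bbox"],np.median(w,0),np.percentile(w,3,axis=0),np.percentile(w,97,axis=0))
E
```

```text
{'time_s': 0.0, 'joints': array([-1.3928,  0.2594,  1.5361, -0.    ,  1.348 , -0.2028]), 'qvel': array([-0.001 , -0.0003,  0.0022, -0.0003, -0.0008,  0.0003]), 'tau': array([  0.0012, -43.7302, -28.3999,   0.0718,   0.0411,  -0.0001]), 'tcp_pos': array([ 0.2043, -0.5101,  0.2178]), 'tool_rot': array([-3.083 , -0.5943, -0.    ]), 'ft_force': array([ 0.7916, -0.4958, -0.4843]), 'wrist_torque': array([ 0.0285, -0.0035,  0.0072]), 'grasp_force': 0.0, 'opening': 0.09301915258712527}
scene cover 0.92 [223.2, 299.4, 318.7, 395.6] [ 0.4066 -0.2362  0.0212] [ 0.3508 -0.2931  0.0129] [ 0.4677 -0.1674  0.0234]
scene cover 0.83 [255.3, 190.9, 305.0, 228.1] [0.5356 0.0228 0.0611] [ 0.4921 -0.0201  0.0547] [0.58   0.0733 0.0631]
scene cover 0.77 [377.7, 258.0, 427.7, 307.7] [ 0.6997 -0.2128  0.0149] [ 0.6502 -0.2612  0.0022] [ 0.7498 -0.1569  0.0172]
scene filter_unit 0.69 [252.2, 183.7, 361.6, 254.3] [ 0.6238 -0.0168  0.0407] [ 0.4885 -0.0552  0.0063] [0.7004 0.0655 0.0574]
scene tab_top 0.63 [302.5, 198.7, 318.0, 214.2] [0.6021 0.009  0.0539] [ 0.5882 -0.0011  0.0383] [0.6175 0.0305 0.0569]
scen
[... 980 characters left out ...]
 0.69 [270.3, 176.9, 289.9, 191.4] [0.6042 0.0203 0.0552] [0.5902 0.0035 0.0232] [0.6226 0.0364 0.0582]
top tab_top 0.68 [244.8, 137.7, 317.8, 240.3] [0.6389 0.0119 0.0444] [ 0.5071 -0.0458  0.0063] [0.7056 0.0868 0.0594]
top specimen_pot 0.66 [325.7, 196.3, 348.0, 218.9] [ 0.5462 -0.0957  0.0811] [ 0.5266 -0.1216 -0.0008] [ 0.569  -0.0766  0.0848]
top tube_a 0.7 [215.8, 191.5, 229.6, 204.0] [0.5737 0.1463 0.0919] [0.5633 0.1369 0.012 ] [0.5883 0.1611 0.0966]
top tube_a 0.66 [330.3, 163.4, 345.7, 186.9] [ 0.6173 -0.1049  0.0998] [ 0.6086 -0.1185  0.0201] [ 0.6328 -0.0953  0.1046]
top marker 0.55 [226.3, 285.6, 285.9, 296.0] [0.3716 0.0792 0.0104] [0.3649 0.0239 0.0039] [0.3789 0.1483 0.014 ]
```

Run:
```python
from h import *
np.set_printoptions(precision=4,suppress=True)
ims=[]
for n in("scene","top"):
    p=env.grab_frame(n)
    def rect(m,lo,hi):
        w=world(p,m); w=w[(w[:,2]>lo)&(w[:,2]<hi)]
        r=cv2.minAreaRect((w[:,:2]*1000).astype(np.float32)); return r,np.median(w[:,2]),len(w)
    for d in env.trace(p,"cover")[:4]: print(n,"cover",np.round(d["bbox"]),rect(d["mask"],.058,.068) if np.median(world(p,d["mask"])[:,2])>.05 else rect(d["mask"],.012,.03), np.median(p["color"][d["mask"]],0))
    for d in env.trace(p,"tab_top")[:1]: print(n,"tab",rect(d["mask"],.050,.062))
    # all pts above 50 mm within unit area
    w=world(p,np.ones(p["z_map"].shape,bool)); s=(w[:,2]>.03)&(w[:,2]<.07)&(abs(w[:,0]-.6)<.16)&(abs(w[:,1]-.01)<.078)
    print(n,"unit",cv2.minAreaRect((w[s,:2]*1000).astype(np.float32)))
    c=p["color"][130:270,190:390] if n=="top" else p["color"][140:280,220:420]
    ims.append(cv2.resize(c[:,:,::-1],(800,560),interpolation=cv2.INTER_CUBIC))
cv2.imwrite("pics/crops.png",cv2.resize(ims[1],(800,560)))
cv2.imwrite("pics/crop_s.png",ims[0])
```

```text
scene cover [223. 296. 318. 392.] (((410.543212890625, -226.57191467285156), (125.02750396728516, 132.5191192626953), 6.586019992828369), np.float64(0.02130145806523554), 5211) [203. 207. 208.]
scene cover [257. 191. 307. 229.] (((537.902099609375, 29.376495361328125), (97.6715087890625, 89.92111206054688), 79.1984634399414), np.float64(0.061077178936458254), 1292) [205. 208. 205.]
scene cover [379. 260. 425. 307.] (((704.262939453125, -206.37759399414062), (97.5805435180664, 90.21121978759766), 58.4161491394043), np.float64(0.015061915570656063), 1800) [ 45. 150. 141.]
scene cover [252. 179. 360. 256.] (((597.0747680664062, 12.805625915527344), (106.82184600830078, 215.26849365234375), 78.9924087524414), np.float64(0.021735846859023664), 402) [ 99. 100.  94.]
scene tab (((605.1299438476562, 16.989782333374023), (34.22698211669922, 31.821245193481445), 79.08341217041016), np.float64(0.05467720071409219), 170)
scene unit ((599.0411376953125, 18.762191772460938), (120.1451187133789, 216.5830535888672), 78.9059066772461)
top cover [255. 195. 301. 241.] (((539.6007690429688, 31.227500915
[... 245 characters left out ...]
0516052246094), np.float64(0.01588599998925918), 1448) [ 41. 125. 117.]
top cover [358. 240. 424. 301.] (((411.5665588378906, -224.6459503173828), (124.33306884765625, 132.54727172851562), 6.371291637420654), np.float64(0.021784768187920134), 3155) [145. 148. 147.]
top cover [327. 200. 348. 219.] (((529.6781616210938, -86.71490478515625), (12.703554153442383, 0.0), -123.79052734375), np.float64(0.06206337516772785), 2) [144. 148. 146.]
top tab (((607.1123657226562, 18.991594314575195), (33.716094970703125, 31.87553596496582), 79.14822387695312), np.float64(0.05541483453172926), 211)
top unit ((600.4690551757812, 20.19390869140625), (115.90524291992188, 216.06944274902344), 79.12957763671875)
```

View pics/scene0.png

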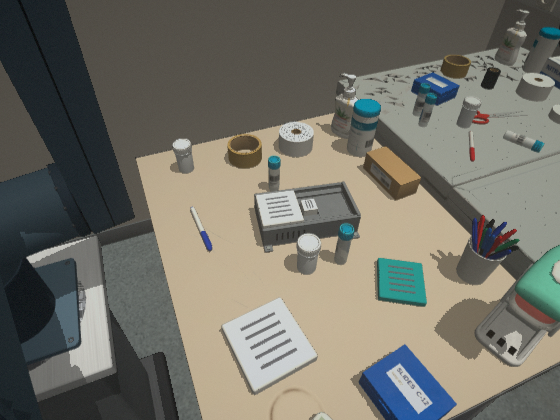

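View pics/crops.png

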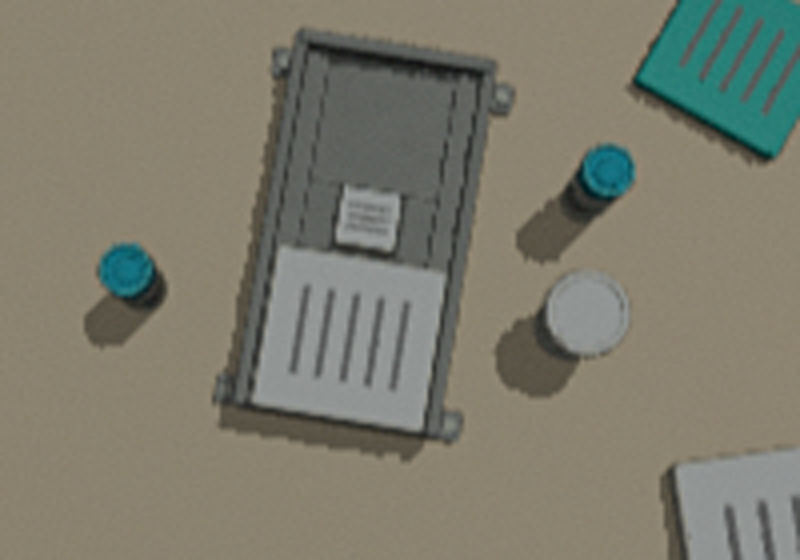

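The thing meant is the smaller white plate in the unit at scene px (280,210). It is 90×96 mm with its top at z≈0.061. The white plate at (268,343) is too large at 125×132 mm, and the one at (402,281) is turquoise. The crop confirms this: the white plate is on the seat with the ridged tab right behind it at crop px (368,217).

By my fit, unit x points at −10.9°, the origin is near (0.543, 0.030) and the tab is near (0.606, 0.018). I'll move above the tab with the fingers shut.

>>> apply_moves --rows "-1 28 -17 4 0.3;-1 28 -17 4 0.3;-1 28 -17 4 0.3;-1 28 -17 4 0.3;-1 28 -17 4 0.3;-1 57.0 -34.2 9 0.571;-1 57.0 -34.2 9 0.571;-1 57.0 -34.2 9 0.571;-1 57.0 -34.2 9 0.571;-1 57.0 -34.2 9 0.571;-1 57.0 -34.2 9 0.571;-1 57.0 -34.2 9 0.571"

```text
time_s: 2.5
tcp_pos: [0.6075, 0.0222, 0.1274]
tool_rot: [-3.127, 0.291, 0.001]
ft_force: [0.1, -0.7, -0.6]
opening: 0.0002
grasp_force: 0.0
```

>>> apply_moves --rows "-1 0 0 3 0;-1 0 0 5.5 0;-1 0 0 5.5 0;-1 0 0 5.5 0;-1 0 0 5.5 0"

```text
time_s: 3.12
tcp_pos: [0.6074, 0.0182, 0.0752]
tool_rot: [3.127, -0.299, 0.004]
ft_force: [-0.3, 0.1, -0.0]
opening: 0.0002
grasp_force: 0.0
```

Run:
```python
from h import *
np.set_printoptions(precision=4,suppress=True)
s=env.observe();print(s["tcp_pos"],s["tool_rot"],s["ft_force"])
ims=[]
for n in("scene","top"):
    p=env.grab_frame(n); u=pix(p,s["tcp_pos"]); v=pix(p,[.606,.018,.056]); print(n,u,v)
    x,y=map(int,v); c=p["color"][y-45:y+45,x-40:x+40,::-1]; ims.append(cv2.resize(c,(400,450),interpolation=cv2.INTER_CUBIC))
cv2.imwrite("pics/n1.png",np.hstack(ims))
```

```text
[0.6074 0.0182 0.0752] [ 3.1271 -0.299   0.0041] [-0.2975  0.1185 -0.0119]
scene [309.9532 197.1839] [308.7994 203.5854]
top [282.1326 182.9412] [282.0919 185.0163]
```

View pics/n1.png

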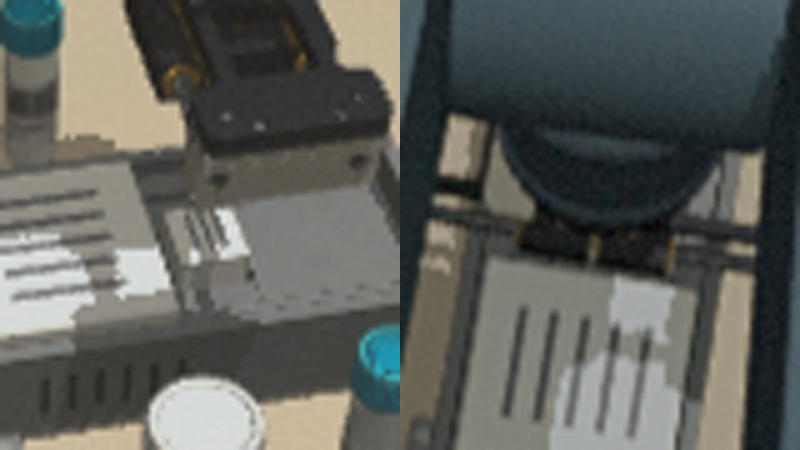

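The fingers hide part of the tab: it shows at left-crop px (205,240), and the pale block above it at (280,175) is unclear. I'll take a larger crop before pressing.

Run:
```python
from h import *
p=env.grab_frame("scene"); s=env.observe()
c=p["color"][95:245,230:430,::-1]; c=cv2.convertScaleAbs(c,alpha=1.5); c=cv2.resize(c,(800,600),interpolation=cv2.INTER_CUBIC)
T=s["tcp_pos"]; ux=np.array([.982,-.189,0]); uy=np.array([.189,.982,0])
def poly(C,a,b,col):
    q=[(pix(p,C+i*a*ux+j*b*uy)-[230,95])*4 for i,j in((-1,-1),(1,-1),(1,1),(-1,1))]; cv2.polylines(c,[np.int32(q)],True,col,1)
poly(T,.0075,.0175,(0,255,0)); poly(T+[0,0,.084],.0375,.094,(255,0,255)); poly(np.array([.606,.018,.056]),.016,.017,(0,0,255))
cv2.imwrite("pics/n2.png",c)
```

```text
(no output)
```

View pics/n2.png

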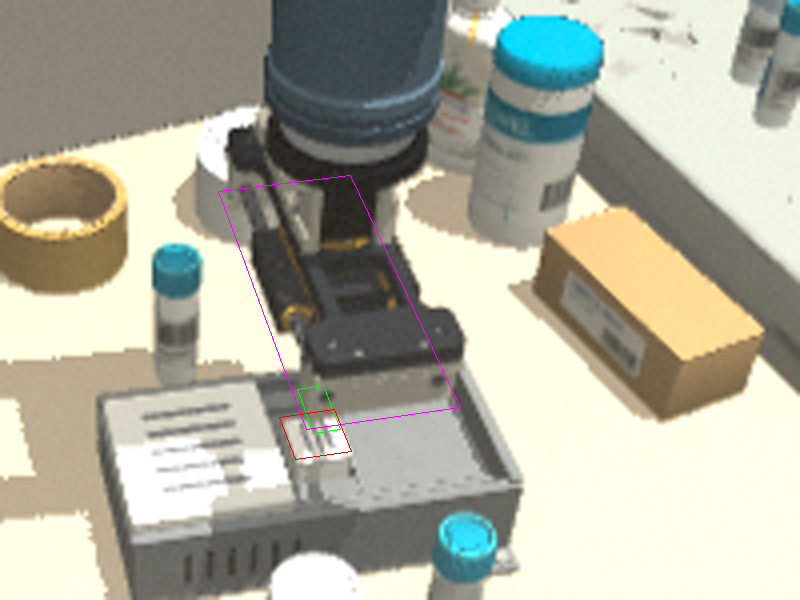

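The body occludes the fingers. The overlay puts the fingertips (green) over the tab (red), clear of the cover and the tubes. I'll press now.

>>> apply_moves --rows "-1 0 0 1 0;-1 0 0 1.7 0;-1 0 0 2.1 0;-1 0 0 2.5 0;-1 0 0 2.8 0;-1 0 0 3.0 0;-1 0 0 3.0 0;-1 0 0 3.0 0"

```text
time_s: 4.28
tcp_pos: [0.6062, 0.0188, 0.0442]
tool_rot: [3.127, -0.298, -0.001]
ft_force: [-3.0, 0.3, 7.7]
opening: 0.0002
grasp_force: 4.0
```

>>> apply_moves --rows "-1 0 0 0.1 0;-1 0 0 0.2 0;-1 0 0 0.2 0"

```text
time_s: 4.65
tcp_pos: [0.6062, 0.0189, 0.0441]
tool_rot: [3.127, -0.298, 0.0]
ft_force: [-7.8, 1.2, 20.0]
opening: 0.001
grasp_force: 10.1
```

The tab is at its stop: force rose to 20 N with no further travel at z=0.044. Now lift and go round to the near side of the cover.

>>> apply_moves --rows "-1 0 0 -2 0;-1 0 0 -5 0;-1 0 0 -5.5 0;-1 -5 0 -5.5 0;-1 -10 0 -5.5 0;-1 -14.2 0 -5.5 0;-1 -14.2 0 -5.5 0;-1 -14.2 0 -5.5 0"

```text
time_s: 5.65
tcp_pos: [0.4678, 0.0455, 0.0964]
tool_rot: [3.127, -0.298, 0.001]
ft_force: [0.5, 0.3, 0.0]
opening: 0.0008
grasp_force: 0.0
```

Run:
```python
from h import *
np.set_printoptions(precision=4,suppress=True)
s=env.observe();print(s["tcp_pos"],s["tool_rot"],s["ft_force"])
for n in("scene","top"):
    p=env.grab_frame(n)
    for k in("cover","tab_top"):
      for d in env.trace(p,k)[:4]:
        w=world(p,d["mask"]); 
        print(n,k,np.round(d["bbox"]),round(d["confidence"],2),np.median(w,0),len(w))
    # heights in the tab footprint
    w=world(p,np.ones(p["z_map"].shape,bool)); q=(w[:,:2]-[.606,.018])@np.array([[.982,.189],[-.189,.982]])
    i=(abs(q)<.012).all(1); print(n,"tab z",np.percentile(w[i,2],[10,50,90]),i.sum())
    if n=="scene": cv2.imwrite("pics/n3.png",cv2.resize(p["color"][120:270,210:410,::-1],(800,600),interpolation=cv2.INTER_CUBIC))
```

```text
[0.4678 0.0455 0.0964] [ 3.1273 -0.2983  0.0014] [0.525  0.3417 0.0341]
scene cover [258. 191. 305. 225.] 0.89 [0.5361 0.0208 0.061 ] 1327
scene cover [220. 298. 318. 391.] 0.84 [ 0.4073 -0.2368  0.0213] 5221
scene cover [378. 259. 429. 308.] 0.64 [ 0.6999 -0.2127  0.0149] 1959
scene tab_top [301. 202. 319. 216.] 0.44 [0.6033 0.0151 0.0426] 185
scene tab z [0.0418 0.0434 0.0447] 79
top cover [349. 121. 402. 173.] 0.94 [ 0.7041 -0.2035  0.0158] 1540
top cover [258. 196. 300. 213.] 0.83 [0.5681 0.0302 0.0618] 599
top cover [358. 241. 425. 300.] 0.69 [ 0.4106 -0.2219  0.0217] 3209
top tab_top [271. 176. 290. 191.] 0.47 [0.606  0.02   0.0437] 219
top tab_top [327. 197. 348. 220.] 0.36 [ 0.5458 -0.0951  0.0817] 393
top tab z [0.0421 0.0439 0.0455] 107
```

View pics/n3.png

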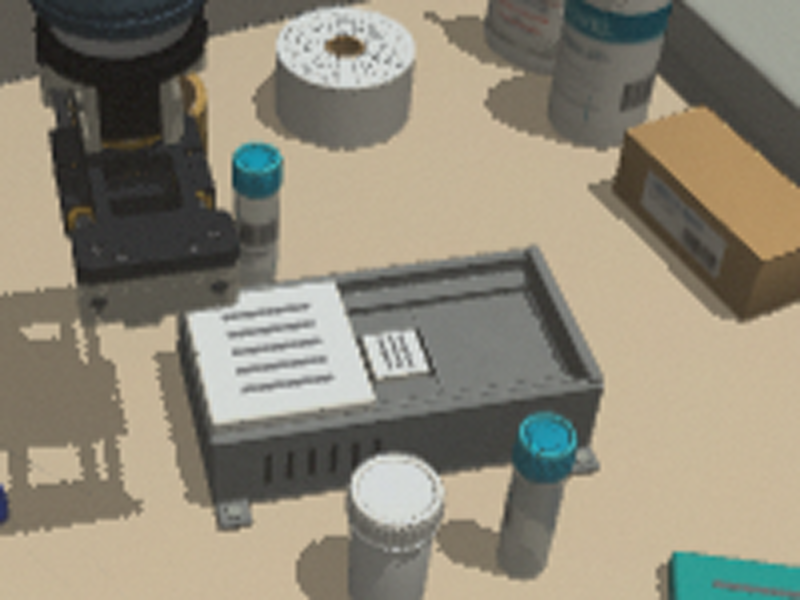

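The picture shows the tab sunk at crop px (397,355), top at z≈0.0437 in both cameras. The cover is still on the seat and the gripper stands before it, on the centre line and square to the unit. Next I lower, then push gently.

>>> apply_moves --rows "-1 0 0 2.5 0;-1 0 0 4.4 0;-1 0 0 4.4 0;-1 0 0 4.4 0;-1 0.6 0 4.4 0;-1 1.2 0 4.4 0;-1 1.7 0 4.4 0;-1 2.2 0 4.4 0;-1 2.7 0 4.4 0;-1 3.2 0 4.4 0;-1 3.7 0 4.4 0;-1 4.2 0 4.4 0"

```text
time_s: 7.45
tcp_pos: [0.5087, 0.0376, 0.0526]
tool_rot: [-3.127, 0.298, -0.0]
ft_force: [-0.8, -0.2, -0.8]
opening: 0.0003
grasp_force: 0.3
```

Run:
```python
from h import *
np.set_printoptions(precision=4,suppress=True)
s=env.observe();print(s["tcp_pos"],s["tool_rot"],s["ft_force"])
p=env.grab_frame("scene")
for d in env.trace(p,"cover")[:3]:
    w=world(p,d["mask"]); w=w[w[:,2]>.055]
    if len(w)>100: print(np.round(d["bbox"]),cv2.minAreaRect((w[:,:2]*1000).astype(np.float32)),np.percentile(w[:,2],[5,50,95]))
```

```text
[0.5087 0.0376 0.0526] [-3.1274  0.2984 -0.    ] [-0.779 -0.193 -0.756]
[270. 190. 314. 224.] ((564.98876953125, 1.5934677124023438), (135.87200927734375, 78.74850463867188), 34.96329879760742) [0.0583 0.061  0.0627]
```

About 1 N is felt along x and the height holds at 61 mm, so the cover slides as it should. Continue.

>>> apply_moves --rows "-1 0.6 0 0 0;-1 1.3 0 0 0;-1 2.0 0 0 0;-1 2.7 0 0 0;-1 3.4 0 0 0;-1 4.1 0 0 0;-1 4.8 0 0 0;-1 5.5 0 0 0;-1 6.1 0 0 0;-1 6.6 0 0 0;-1 7.1 0 0 0;-1 7.5 0 0 0"

```text
time_s: 9.05
tcp_pos: [0.5822, 0.0234, 0.0526]
tool_rot: [3.127, -0.298, -0.0]
ft_force: [-1.4, 0.2, 1.3]
opening: 0.0006
grasp_force: 0.6
```

```bash
cat > chk.py <<'E'
from h import *
import sys
np.set_printoptions(precision=4,suppress=True)
s=env.observe();print(s["tcp_pos"],s["tool_rot"],s["ft_force"])
for n in("scene","top"):
    p=env.grab_frame(n)
    w=world(p,np.ones(p["z_map"].shape,bool))
    q=(w[:,:2]-[.5428,.0305])@np.array([[.982,.189],[-.189,.982]])
    i=(w[:,2]>.0585)&(w[:,2]<.065)&(abs(q[:,1])<.047)&(q[:,0]>-.06)&(q[:,0]<.152)
    print(n,"cover unit-x range",np.percentile(q[i,0],[1,99]),"y",np.percentile(q[i,1],[1,99]),"z",np.percentile(w[i,2],[5,50,95]),i.sum())
    j=i; print(cv2.minAreaRect((q[i]*1000).astype(np.float32)))
    if n=="scene": cv2.imwrite(sys.argv[1],cv2.resize(p["color"][120:270,210:410,::-1],(800,600),interpolation=cv2.INTER_CUBIC))
E
python3 chk.py pics/n4.png
```

```text
[0.5822 0.0234 0.0526] [ 3.1274 -0.2982 -0.    ] [-1.3914  0.2019  1.3203]
scene cover unit-x range [0.0492 0.1364] y [-0.0465  0.0405] z [0.0593 0.0611 0.0628] 577
((92.92184448242188, -1.352630615234375), (89.17903137207031, 91.2654037475586), 0.1844578981399536)
top cover unit-x range [0.0498 0.0552] y [-0.0468 -0.0409] z [0.0594 0.0613 0.0627] 8
((52.02021789550781, -44.340614318847656), (3.2704825401306152, 7.823369979858398), 54.35675048828125)
```

View pics/n4.png

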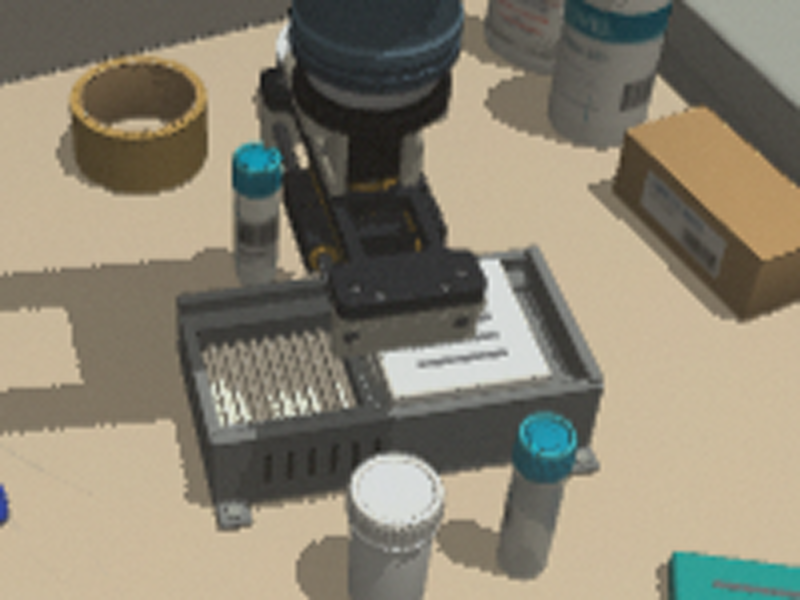

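The filter at crop px (275,375) is bare and the cover lies flat on the deck at (465,340), its centre at ≈93 mm. I'll nudge it 4 mm further, back off along −x, then lift straight up.

>>> apply_moves --rows "-1 0.2 0 0 0;-1 0.4 0 0 0;-1 0.4 0 0 0;-1 -0.6 0 0 0;-1 -1.5 0 0 0;-1 -1.5 0 0 0;-1 -1.5 0 -5 0;-1 -1.5 0 -10 0;-1 -8 0 -14 0;-1 -14 0 -14 0;-1 -14 0 -14 0;-1 -14 0 -14 0"

```text
time_s: 10.65
tcp_pos: [0.4449, 0.05, 0.1933]
tool_rot: [3.127, -0.298, 0.004]
ft_force: [-0.5, 0.3, -0.1]
opening: 0.0002
grasp_force: 0.0
```

```bash
python3 chk.py pics/n5.png
```

```text
[0.4449 0.05   0.1933] [ 3.1273 -0.2979  0.0035] [-0.4877  0.2706 -0.0742]
scene cover unit-x range [0.0529 0.14  ] y [-0.0466  0.0443] z [0.0594 0.061  0.0628] 1163
((96.86603546142578, -0.396636962890625), (93.24317169189453, 90.20012664794922), 89.7181396484375)
top cover unit-x range [0.0545 0.1419] y [-0.0462  0.046 ] z [0.0595 0.0619 0.0641] 1583
((98.24566650390625, -0.0977020263671875), (93.8226089477539, 89.99444580078125), 89.91410064697266)
```

View pics/n5.png

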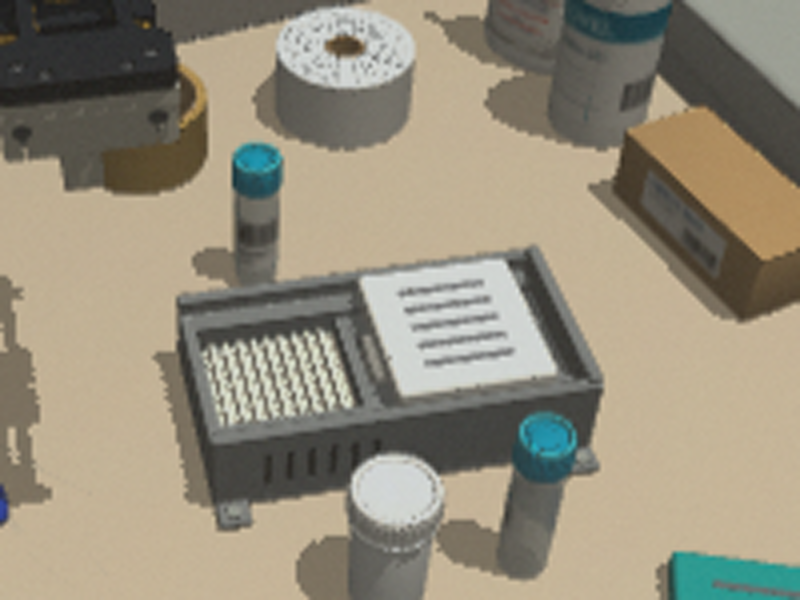

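The cover lies flat and square at crop px (460,325), its centre ≈97 mm along the unit. The filter at (275,375) is fully uncovered, the pots and tubes stand undisturbed, and the robot is clear.

```bash
python3 -c "
from bench import env
print(env.hand_in())"
```

```text
the job is handed in; nothing more can be done
None
```

The job is handed in at about 11 s of the 38 s allowed: the tab was pressed to its stop first, then the cover was pushed until it lay flat on the deck about 97 mm past the unit's origin, with the filter fully uncovered and the pot and tubes beside the unit still in place; I did not re-check the marker and side pot in the final picture.

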